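# Lid the open screw tin and rock it out of its tight bay

### The job

One tin of screws in the plywood fixings tray has no lid: set the loose lid on it (do not drop it on) and let go, so that it sits fully down and level. That tin is stuck between the rubber strips of its bay, so grip it by its sides and, while it is still in the bay, rock it a good 5 degrees to the left (seen from the robot), then to the right, then to the left again to work it loose, never tipping it far over. Finish while still holding it, upright and steady a finger's width or two clear above its bay with the lid on, and leave the other tins, the bottle and the white tub where they stand.

Things in the scene. Friction and masses are not known exactly. Their poses are not given: they have to be found in the camera images.
- tin: The open round steel tin, 60 mm outside diameter, 75 mm high, straight-sided, inward rim 5 mm wide (mouth 50 mm), 0.3 to 0.6 kg, brass screws inside well below the rim; the only tin in the tray without a lid. Stands on the floor of any one of the three bays; its upper 45 mm stand free above the tray's edge to be gripped. Origin: centre of its underside; z up its axis.
- tin_rim (a point): Centre of the open tin's mouth, level with the top of the rim (75 mm above the tin's underside, 84 mm above the table at the start). The lid's knob, once seated, reaches 19 mm above it.
- lid: Loose lid, right way up on the table, 60 g: aluminium disc 55 mm diameter, 3 mm thick; below it a plug (6 mm deep, tapering from 45 to 39 mm diameter, enters the tin's mouth with over 2 mm play all round); on top a black knob (18 mm diameter, 16 mm high). Origin: centre of the plug's underside, z up; disc top 9 mm and knob top 25 mm above it. Seated, the origin is 6 mm below the rim.
- tray: Plywood fixings tray fixed to the table, 237 mm along its x, 108 mm along its y, top edge 39 mm above the table. Three bays in a row along x (at x = -75, 0, +75 mm, y = 0). Origin: centre of its underside; x points away from the robot and +y to the robot's left, turned by at most about 20 degrees. Left and right in this job are its +y and -y sides.
- bay (a point): Floor centre of the middle bay, 9 mm above the table; the three bays are alike, 63 mm along the tray's x (1.5 mm play: no lean that way), 84 mm along y. On each y side a springy rubber strip, 3 to 15 mm above the floor, presses on the tin with about 15 N and yields up to 6 mm.
- bay_strip (a point): Centre of the face of the middle bay's left (+y) rubber strip. A tin can lean some 8 degrees each way along y. Leaning it about its foot's edge on one side slides the other side up past its strip; friction keeps the gain, so alternate leans walk it up. A side is free once its foot edge is more than 15 mm above the bay floor.
- tin_b: A closed tin like the other (60 mm diameter, 75 mm high, knob top 94 mm above its underside) with its lid on, in another bay. Origin: centre of its underside. Leave alone.
- tin_c: The second closed tin, same shape, in the remaining bay. Origin: centre of its underside. Leave alone.
- bottle: Amber bottle with black cap, 60 mm diameter, 165 mm high, beyond the work to the right. Origin: centre of its underside. Leave alone.
- tub: White tub with blue lid, 92 mm diameter, 105 mm high, to the left. Origin: centre of its underside. Leave alone.
There are look-alikes about, which are no part of the job. Leave any red look-alike of the tin alone.

How it is judged (in metres and radians):
On the way, in this order (a step that is already met when the one before it is completed fails the run):
1. the lid sits fully down and level on the tin and has been let go (z of lid in the frame of tin between 0.0665 and 0.0715 m and angle between the z axis of lid and the z axis of tin, either way round below 0.05 rad and distance between lid and tin_rim below 0.008 m and contact force between lid and the fingers below 0.05 N and linear speed of lid below 0.03 m/s), for 0.3 s.
2. the tin, gripped and still in its bay with the lid on, leans to the tray's left (+y) by more than 3.5 degrees (z of lid in the frame of tin between 0.0665 and 0.0715 m and angle between the z axis of lid and the z axis of tin, either way round below 0.05 rad and distance between lid and tin_rim below 0.008 m and z of tin in the frame of tray below 0.036 m and angle between tin's own z axis and vertical above 0.06 rad and y of tin_rim in the frame of tray above 0.003 m and contact force between tin and the fingers above 1 N), for 0.05 s.
3. then leans to the right (-y) by more than 3.5 degrees (z of lid in the frame of tin between 0.0665 and 0.0715 m and angle between the z axis of lid and the z axis of tin, either way round below 0.05 rad and distance between lid and tin_rim below 0.008 m and z of tin in the frame of tray below 0.036 m and angle between tin's own z axis and vertical above 0.06 rad and y of tin_rim in the frame of tray below -0.003 m and contact force between tin and the fingers above 1 N), for 0.05 s.
4. then leans to the left again by more than 3.5 degrees (all of step 2), for 0.05 s.
At the end, for the whole second after the job is handed in: The tin is held still by the fingers, upright within 7 degrees, its underside 4 to 60 mm above the tray's top edge and over the row of bays (35 mm of its centre line), touching neither tray nor other tins, the lid fully down on it (2.5 mm), level (3 degrees) and centred (5 mm) (z of tin in the frame of tray between 0.043 and 0.099 m and y of tin in the frame of tray between -0.035 and 0.035 m and x of tin in the frame of tray between -0.105 and 0.105 m and angle between tin's own z axis and vertical below 0.12 rad and linear speed of tin below 0.02 m/s and contact force between tin and the fingers above 1 N and contact force between tin and tray below 0.05 N and contact force between tin and tin_b below 0.05 N and contact force between tin and tin_c below 0.05 N and z of lid in the frame of tin between 0.0665 and 0.0715 m and angle between the z axis of lid and the z axis of tin, either way round below 0.05 rad and distance between lid and tin_rim below 0.008 m); the arm keeps its last pose, push and grip.
It fails at once if the lid falls freely (dropped from more than about 18 mm) (contact force between lid and the fingers below 0.01 N and linear speed of lid above 0.6 m/s).
It fails at once if the tin of screws is tipped by more than 20 degrees (angle between tin's own z axis and vertical above 0.35 rad).
It fails at once if another tin, the bottle or the tub is moved by more than 20 mm (distance of any of tin_b, tin_c, bottle, tub from where it was at the start of the episode above 0.02 m).
It also fails if it takes over 59 s, if anything falls off the work surface, if the arm or the gripper's body presses on something with over 40 N, if the wrist force passes 120 N, or if a joint passes its speed limit or range.

### The arm

A 6-joint arm with a two-finger parallel gripper is mounted at the origin on the work surface. World frame = base frame: x ahead of the robot, y to its left, z up, the work surface at z = 0. Lengths are in mm, angles in rad, forces in N, time in s.
With the tool pointing down it reaches from about 275 to 1000 mm from the base axis. Payload 8.4 kg.
Tool frame: the origin (TCP) lies on the centre line of the jaws, within the pads' length; the fingertips stand r.tip_reach ahead of it and the grasp point (between the pads) lies 11 mm behind it (r.tip_reach is the distance from the TCP to the fingertips, in mm); z points along the fingers, y is the line along which they close (so a half turn about z gives the same grasp; the last joint's range is limited). The gripper opens to 85 mm and grips with 20 to 120 N. Pads are 22 mm wide; open, the fingers measure 114 mm over their backs; the gripper's body (76 mm by 85 mm) begins 54 mm behind the grasp point. The pads swing forward as they close: fully open they stand 13 mm farther back than shut.
Start: joints at [-1.319, 0.353, 1.633, -0, 1.155, -0.002], TCP at [156.926, -604.981, 239.281] pointing down, gripper open.
Joint ranges: [-2.63, 2.63], [-0.92, 2.1], [0.06, 2.66], [-1.3, 4.44], [0, 2.69], [-3.02, 3.02]. Speed limits (rad/s): [2.22, 2.22, 2.79, 3.14, 3.14, 3.14].

### API

Orientations are given as [roll, pitch, yaw] about the fixed x, y, z axes, in that order (R = Rz(yaw) Ry(pitch) Rx(roll)).
In Python, from rig import r gives the robot as it stands.
- The arm moves only by the tool carry_out, never from a script. Its argument "targets" is a list of rows, each an object with "dp": the shift along the tool's x, y, z in mm, a list of three; "yaw": the turn about the tool's z in degrees. A call has 1 to 12 rows; each row is the pose to reach, as a shift and turn from the pose commanded when the call began, along the tool's axes at that moment; what a row does not reach only later rows make up. A row lasts 1/8 s, in which the tool goes at most 62.5 mm and 10.7 degrees, less where a joint would pass 70% of its speed; a pose out of reach is approached as far as the arm can. A call with a gripper value outside its range is refused whole. "fingers" is the opening, from -1 (shut) to 1 (fully open), so that 0 is half open, set as the call begins (left out, the last holds). The fingers move at their own pace and stop on an object; "grip_force" is the grip in N (left out, the last holds). Time passes only in rows, so rows that repeat a pose let the fingers close. It gives the time, the measured TCP pose, the force, the opening and the grip force at its end, in the units of the state.
- r.sense(): the state, without advancing time (a new reading comes with each control period).
- r.grab_frame(name): name is "side" or "top"; returns the picture (400x640x3 uint8, red, green, blue); there is no depth.
- r.get_calibration(name): a dict with "fx", "fy", "cx", "cy" (pixels), "dist_coeffs" ([k1, k2, p1, p2, k3] as OpenCV has them; the pictures are not rectified), "rvec" (rotation vector, rad) and "tvec" (3), from world to camera coordinates, as OpenCV has them. Camera axes: x right, y down, z forward; pixel columns grow to the right and rows downward; lengths in mm; the calibration is good to about 2 mm. A picture is of the moment at which its call begins. get_calibration takes no time and is no camera call.
- r.sign_off(): hands the job in; it is judged then, once.
The state is a dict: "clock": time; "qpos": joint angles; "qvel": joint speeds; "joint_efforts": joint torques, N m; "eef_pos": TCP position; "tcp_rot": TCP orientation; "contact_force": force on the tool from outside, world axes, zero at the start; "wrist_torque": the same for the moment, N m; "opening": opening from 0.0 (shut) to 1.0 (fully open); "grasp_force": force on a finger pad.
Only numpy, scipy, OpenCV 4.12 (cv2) and the standard library are available. Lean on these libraries where they do the work, as an engineer would, in place of code of your own. Each camera call takes 0.05 s, during which the arm holds its last target. There are 200 camera calls.

## Working session

There is one attempt and no reset: what is moved stays moved. The work goes in short steps, Python scripts to look and compute and a tool call to move; the robot and the scene stay as the last step left them, time stands still between calls to the robot, and variables do not carry over. Pictures are saved under pics/ and viewed, at most 10 in all, crops included, and the job is handed in when it is done.

Besides the shell and the picture viewer there is one more tool, called after "Call:" as name([rows], argument=value, ...), one row to a line, values as JSON. carry_out: Moves the arm, as the interface text tells. Its arguments: {"type":"object","properties":{"targets":{"type":"array","items":{"type":"object","properties":{"dp":{"type":"array","items":{"type":"number"}},"yaw":{"type":"number"}}}},"fingers":{"type":"number"},"grip_force":{"type":"number"}},"required":["targets"]}

```bash
ls; mkdir -p pics; python3 - <<'E'
from rig import r
import cv2
for n in("side","top"):
    cv2.imwrite(f"pics/{n}0.png",r.grab_frame(n)[:,:,::-1]); print(r.get_calibration(n))
print(r.sense(),r.tip_reach)
E
```

```text
pics
{'fx': 400.91251634806054, 'fy': 400.91251634806054, 'cx': 318.5426226865501, 'cy': 198.10714958636433, 'dist_coeffs': array([0.00937718, 0.        , 0.        , 0.        , 0.        ]), 'rvec': array([ 2.36132452, -0.45710791,  0.19390857]), 'tvec': array([-537.62512392,  229.40854641,  770.62641485])}
{'fx': 395.902731600509, 'fy': 395.902731600509, 'cx': 317.71271877193124, 'cy': 204.17723636464024, 'dist_coeffs': array([-0.03857967,  0.        ,  0.        ,  0.        ,  0.        ]), 'rvec': array([ 2.11090357, -2.12967656,  0.2047767 ]), 'tvec': array([   9.96487835,  610.20560566, 1085.95110854])}
{'clock': 0.1, 'qpos': array([-1.31938801e+00,  3.53560547e-01,  1.63404876e+00,  1.89318280e-05,
        1.15518860e+00, -2.41384336e-03]), 'qvel': array([-2.09244077e-04, -9.47403856e-04, -3.02604008e-03, -8.56870526e-04,
        9.33593929e-05,  4.80831115e-04]), 'joint_efforts': array([ 7.15470906e-04, -6.06359410e+01, -3.42819357e+01, -3.11258475e-05,
        3.89440553e-03,  4.04929850e-06]), 'eef_pos': array([ 156.83712311, -604.58215223,  238.65290723]), 'tcp_rot': array([-3.14038744e+00, -2.02202081e-05,  2.53814494e-01]), 'contact_force': array([-0.16590853,  0.02530316,  0.20065068]), 'wrist_torque': array([ 0.04377715, -0.01760479,  0.01876988]), 'grasp_force': 0.0, 'opening': 1.0000631681149412} 8.0
```

View pics/top0.png

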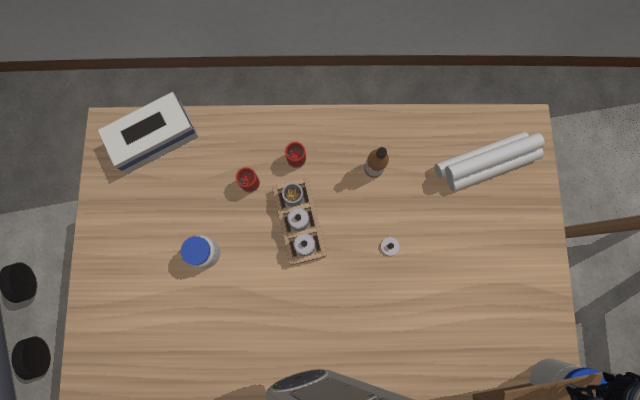

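View pics/side0.png

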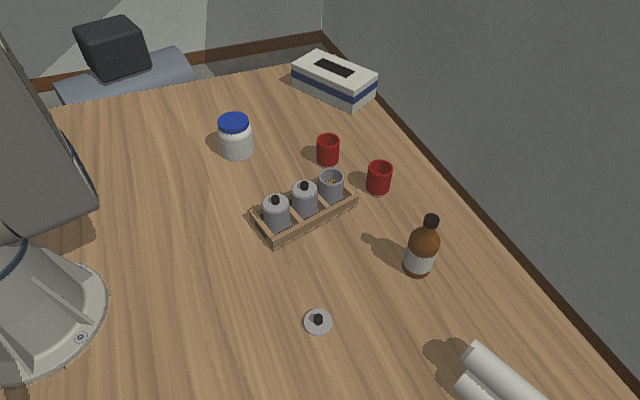

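The tray stands mid-table, with its bays at top-view (292,194), (298,218) and (304,244). Candidates for the tin:
- Open steel tin with brass inside, at (292,194) in the top view and (331,184) in the side view. This is my choice.
- Red look-alikes at (247,179) and (295,154).
- Closed tins at (298,218) and (304,244).

The loose lid is at (390,246) in the top view and (318,321) in the side view. I'll check both in a close crop.

```bash
python3 - <<'E'
import cv2,numpy as np
t=cv2.imread("pics/top0.png")
a=cv2.resize(t[175:275,260:330],None,fx=5.6,fy=5.6,interpolation=3)
b=cv2.resize(t[226:266,370:410],None,fx=7,fy=7,interpolation=3)
o=np.zeros((560,392+290,3),np.uint8);o[:560,:392]=a;o[:280,400:680]=b
s=cv2.imread("pics/side0.png")
o[285:565,400:680]=cv2.resize(s[300:340,298:338],None,fx=7,fy=7,interpolation=3)[:275]
cv2.imwrite("pics/c1.png",o)
E
```

```text
(no output)
```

View pics/c1.png

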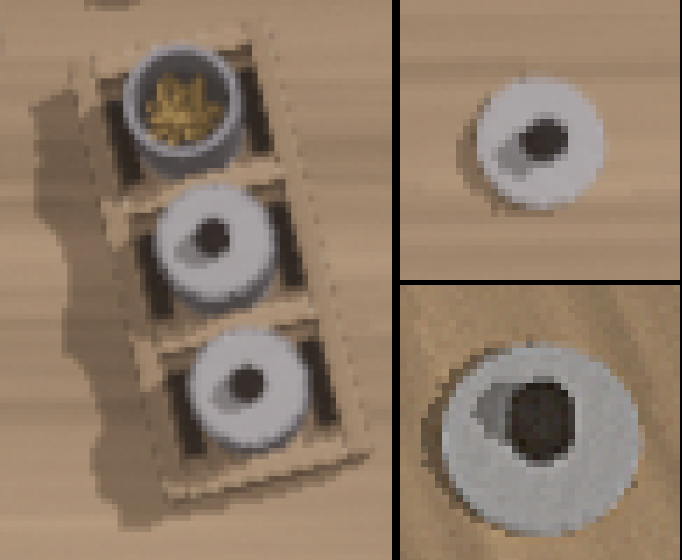

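The crop confirms it: the open tin has its mouth at crop (182,99), which is (292,192.3) in the picture. The closed tins' discs are at (297.9,217.3) and (304.1,243.7). The loose lid's disc is at (389.6,245.9) in the top view and (317.6,321.3) in the side view.

```bash
cat > h.py <<'E'
from rig import r
import cv2, numpy as np
def cam(n):
    c=r.get_calibration(n);K=np.array([[c['fx'],0,c['cx']],[0,c['fy'],c['cy']],[0,0,1.]])
    return K,c['dist_coeffs'],cv2.Rodrigues(c['rvec'])[0],c['tvec']
def world(n,uv,z):
    K,d,R,t=cam(n);p=cv2.undistortPoints(np.array([[uv]],float),K,d)[0,0]
    ray=R.T@np.array([*p,1]);o=-R.T@t
    return o+ray*(z-o[2])/ray[2]
def px(n,P):
    K,d,R,t=cam(n);return cv2.projectPoints(np.array(P,float).reshape(-1,1,3),R,t,K,d)[0][:,0]
E
python3 - <<'E'
from h import *
np.set_printoptions(precision=1,suppress=True)
f=lambda *a:print(world(*a))
f("top",(292,192.3),84);f("top",(297.9,217.3),87);f("top",(304.1,243.7),87)
f("top",(389.6,245.9),9);f("side",(317.6,321.3),9)
a=world("top",(292,192.3),84)-world("top",(304.1,243.7),87);print(np.hypot(a[0],a[1]),np.degrees(np.arctan2(a[1],a[0])))
# tray corners z39 (bottom right, top left?)
for c in [(175,492),(365,455),(265,28),(85,65)]: f("top",(260+c[0]/5.6-.5,175+c[1]/5.6-.5),39)
f("side",(331,175),84)
for z in(0,25): f("top",(543/7-400/7+370-.5,138/7+225.5),z)
f("side",(317.5,319.5),25)
print(px("side",[[0,0,0]]))
# base geometry for IK check
E
```

```text
[640.5  77.4  84. ]
[567.8  60.4  87. ]
[493.7  43.2  87. ]
[ 492.1 -207.4    9. ]
[ 492.8 -210.5    9. ]
150.6699349860729 13.117438112678967
[445.1  83.3  39. ]
[463.1 -14.1  39. ]
[689.4  36.3  39. ]
[670.  131.9  39. ]
[641.8  76.7  84. ]
[ 494.9 -210.1    0. ]
[ 492.7 -205.6   25. ]
[ 490.9 -214.2   25. ]
[[ 37.3 318.1]]
```

Call:
carry_out([
  {"dp": [424, -299, 119], "yaw": -58},
  {"dp": [424, -299, 119], "yaw": -58},
  {"dp": [424, -299, 119], "yaw": -58},
  {"dp": [424, -299, 119], "yaw": -58},
  {"dp": [424, -299, 119], "yaw": -58},
  {"dp": [424, -299, 119], "yaw": -58},
  {"dp": [424, -299, 119], "yaw": -58},
  {"dp": [424, -299, 119], "yaw": -58},
  {"dp": [424, -299, 119], "yaw": -58},
  {"dp": [424, -299, 119], "yaw": -58},
  {"dp": [424, -299, 119], "yaw": -58},
  {"dp": [424, -299, 119], "yaw": -58},
], fingers=0.1)

```text
clock: 1.6
eef_pos: [491.7, -210.0, 120.5]
tcp_rot: [3.141, 0.0, 1.265]
contact_force: [0.6, 0.6, 1.2]
opening: 0.547
grasp_force: 0.0
```

```bash
python3 - <<'E'
from h import *
s=r.grab_frame("side")[:,:,::-1];t=r.grab_frame("top")[:,:,::-1]
q=r.sense();print(q['clock'],q['eef_pos'],q['tcp_rot'],q['opening'],px("side",[[492.3,-209.5,25]]),px("top",[[492.3,-209.5,25]]))
cv2.imwrite("pics/l1.png",np.hstack([cv2.resize(s[215:355,250:380],None,fx=4,fy=4,interpolation=3)[:400*2],np.zeros((560,4,3),np.uint8)]))
E
```

```text
1.7 [ 491.81944322 -209.98935031  120.56630683] [3.14126865e+00 7.96935841e-05 1.26459823e+00] 0.5490588199562773 [[317.24929544 317.04517862]] [[391.26867221 245.34654068]]
```

View pics/l1.png

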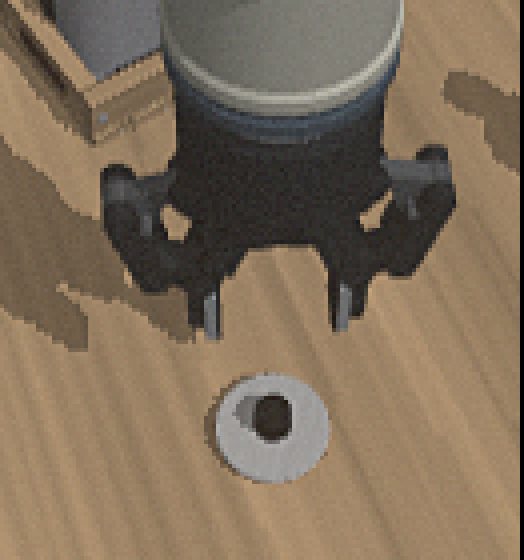

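The side view shows the open fingers centred above the lid: fingertip middle at about (318,298), knob at (318,319). Going down to the knob.

Call:
carry_out([
  {"dp": [0, 0, 50], "yaw": 0},
  {"dp": [0, 0, 85], "yaw": 0},
  {"dp": [0, 0, 100.5], "yaw": 0},
  {"dp": [0, 0, 100.5], "yaw": 0},
  {"dp": [0, 0, 100.5], "yaw": 0},
])

```text
clock: 2.33
eef_pos: [493.1, -209.6, 20.9]
tcp_rot: [3.14, 0.0, 1.266]
contact_force: [-1.0, 0.1, -0.1]
opening: 0.548
grasp_force: 0.0
```

Call:
carry_out([
  {"dp": [0, 0, 0]},
  {"dp": [0, 0, 0]},
  {"dp": [0, 0, 0]},
  {"dp": [0, 0, 0]},
  {"dp": [0, 0, 0]},
  {"dp": [0, 0, 0]},
  {"dp": [0, 0, 0]},
  {"dp": [0, 0, 0]},
], fingers=-1, grip_force=30)

```text
schema error: expected keys dp, yaw
```

```bash
python3 - <<'E'
from h import *
s=r.grab_frame("side")[:,:,::-1]
q=r.sense();print(q['clock'],q['eef_pos'],q['tcp_rot'],q['opening'],q['grasp_force'])
cv2.imwrite("pics/l2.png",cv2.resize(s[270:350,258:378],None,fx=5,fy=5,interpolation=3))
E
```

```text
2.375 [ 493.21202438 -209.61118154   21.07707086] [3.13941626e+00 2.18773162e-04 1.26591839e+00] 0.5546056400936499 0.0
```

View pics/l2.png

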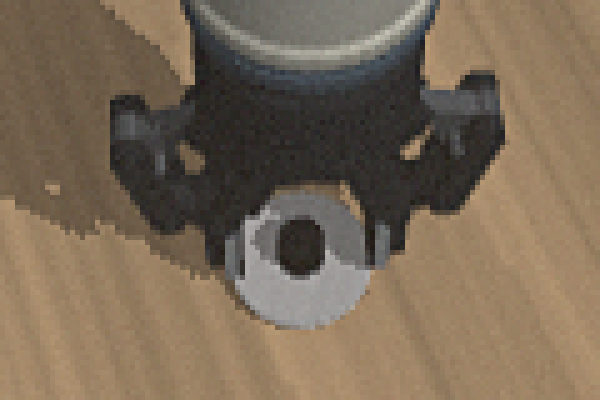

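The fingers straddle the lid's knob, with the pads at crop x 232 and 383 and the knob at (300,247). The close call was refused because "yaw" was missing, so I'll repeat it.

Call:
carry_out([
  {"dp": [0, 0, 0], "yaw": 0},
  {"dp": [0, 0, 0], "yaw": 0},
  {"dp": [0, 0, 0], "yaw": 0},
  {"dp": [0, 0, 0], "yaw": 0},
  {"dp": [0, 0, 0], "yaw": 0},
  {"dp": [0, 0, 0], "yaw": 0},
  {"dp": [0, 0, 0], "yaw": 0},
], fingers=-1, grip_force=30)

```text
clock: 3.25
eef_pos: [492.8, -209.3, 20.7]
tcp_rot: [3.14, 0.0, 1.266]
contact_force: [-0.9, -0.9, 7.3]
opening: 0.191
grasp_force: 29.1
```

Call:
carry_out([
  {"dp": [0, 0, -40], "yaw": 0},
  {"dp": [0, 0, -90], "yaw": 0},
  {"dp": [0, 0, -130], "yaw": 0},
  {"dp": [50, 9, -130], "yaw": 0},
  {"dp": [105, 18, -130], "yaw": 0},
  {"dp": [160, 28, -130], "yaw": 0},
  {"dp": [215, 37, -130], "yaw": 0},
  {"dp": [265, 46, -130], "yaw": 0},
  {"dp": [300, 52, -130], "yaw": 0},
  {"dp": [318, 55, -130], "yaw": 0},
  {"dp": [318, 55, -130], "yaw": 0},
  {"dp": [318, 55, -130], "yaw": 0},
])

```text
clock: 4.75
eef_pos: [639.4, 76.5, 149.7]
tcp_rot: [-3.141, 0.001, 1.266]
contact_force: [-0.0, -0.2, -0.3]
opening: 0.196
grasp_force: 29.5
```

```bash
python3 - <<'E'
from h import *
s=r.grab_frame("side")[:,:,::-1]
q=r.sense();print(q['clock'],q['eef_pos'],q['tcp_rot'],q['opening'],q['grasp_force'])
print(px("side",[[641,77,84],[641,77,130],[641,77,138]]))
t=r.grab_frame("top")[:,:,::-1]
cv2.imwrite("pics/p1.png",np.hstack([cv2.resize(s[110:230,270:390],None,fx=4.5,fy=4.5,interpolation=3),cv2.resize(t[160:260,260:310],None,fx=5.4,fy=5.4,interpolation=3)])[:590,:800])
E
```

```text
4.8 [639.46934221  76.39587032 149.74348668] [-3.14103488e+00  5.53869171e-04  1.26501077e+00] 0.18974704909032816 29.52237457036972
[[330.6128833  174.99571715]
 [331.30199849 160.0977497 ]
 [331.42725451 157.39050441]]
```

View pics/p1.png

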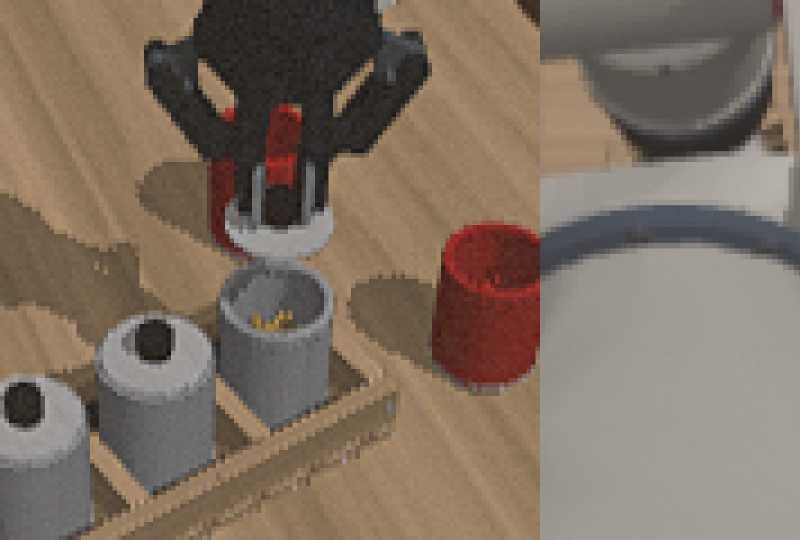

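The side crop shows the lid level in the fingers, disc centre at crop (279,227), above the open mouth with its centre at (276.5,299). The arm blocks the top view.

```bash
python3 - <<'E'
from h import *
c=lambda x,y:(270+x/4.5-.5,110+y/4.5-.5)
L=world("side",c(279,227),138);T=world("side",c(276.5,299),84);d=(T-L)[:2]
p=1.265;print(L,T,d,"tool",d@[np.cos(p),np.sin(p)],d@[np.sin(p),-np.cos(p)])
E
```

```text
[637.80194309  69.21070558 138.        ] [640.46643741  73.83378439  84.        ] [2.66449432 4.62307881] tool 5.21075580205042 1.1490916758976806
```

```bash
python3 - <<'E'
from h import *
a=np.linspace(0,2*np.pi,200)
def ext(x,y,z,R):
    p=px("side",np.c_[x+R*np.cos(a),y+R*np.sin(a),0*a+z]);p=(p+.5-[270,110])*4.5
    return p.min(0).round(1),p.max(0).round(1)
for xy in[(639.4,76.4),(639.4,72.4)]:print(ext(*xy,138,27.5),ext(*xy,135,27.5))
print(ext(640.5,76,84,30),ext(640.5,76,84,25),ext(640.5,73,84,30))
E
```

```text
(array([220.1, 180.5]), array([332.2, 255.2])) (array([220.1, 185. ]), array([331.9, 259.8]))
(array([223.2, 185.3]), array([335.6, 260.5])) (array([223.1, 189.9]), array([335.3, 265.1]))
(array([216.4, 256.4]), array([333.4, 337.9])) (array([226.1, 262.9]), array([323.6, 330.8])) (array([218.6, 260. ]), array([335.8, 341.9]))
```

```bash
python3 - <<'E'
import cv2
p=cv2.imread("pics/p1.png"); o=cv2.resize(p[170:360,190:370],None,fx=3.1,fy=3.1,interpolation=0)
cv2.imwrite("pics/p2.png",o)
E
```

```text
(no output)
```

View pics/p2.png

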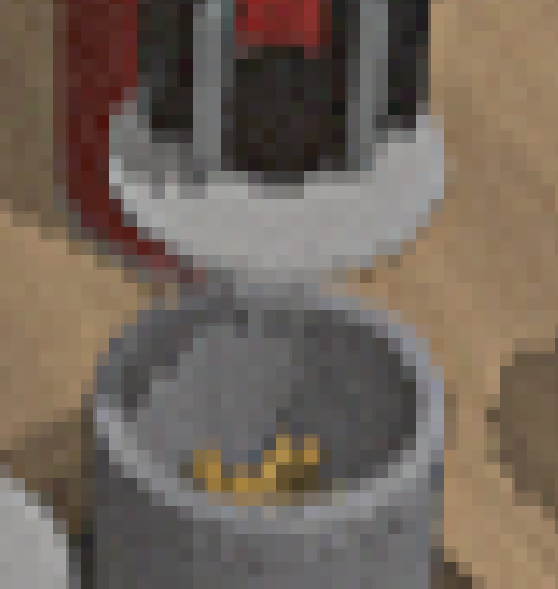

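Comparing the projected outlines with the picture, the lid needs only about 1.5 mm of correction. Going down.

Call:
carry_out([
  {"dp": [-0.6, 1.4, 20], "yaw": 0},
  {"dp": [-0.6, 1.4, 36], "yaw": 0},
  {"dp": [-0.6, 1.4, 42], "yaw": 0},
  {"dp": [-0.6, 1.4, 44], "yaw": 0},
  {"dp": [-0.6, 1.4, 46], "yaw": 0},
  {"dp": [-0.6, 1.4, 47], "yaw": 0},
  {"dp": [-0.6, 1.4, 48], "yaw": 0},
  {"dp": [-0.6, 1.4, 49], "yaw": 0},
  {"dp": [-0.6, 1.4, 50], "yaw": 0},
  {"dp": [-0.6, 1.4, 50], "yaw": 0},
  {"dp": [-0.6, 1.4, 50], "yaw": 0},
])

```text
clock: 6.22
eef_pos: [641.3, 76.8, 99.8]
tcp_rot: [3.142, -0.0, 1.266]
contact_force: [-0.6, -0.4, -0.6]
opening: 0.193
grasp_force: 29.5
```

Call:
carry_out([
  {"dp": [0, 0, 0.7], "yaw": 0},
  {"dp": [0, 0, 1.4], "yaw": 0},
  {"dp": [0, 0, 1.4], "yaw": 0},
  {"dp": [0, 0, 1.4], "yaw": 0},
])

```text
clock: 6.72
eef_pos: [641.4, 76.8, 98.7]
tcp_rot: [3.141, -0.0, 1.266]
contact_force: [-1.3, -0.8, 4.7]
opening: 0.193
grasp_force: 30.1
```

```bash
python3 - <<'E'
from h import *
q=r.sense();print(q['clock'],q['eef_pos'],q['tcp_rot'],q['contact_force'],q['opening'])
s=r.grab_frame("side")[:,:,::-1]
cv2.imwrite("pics/p3.png",cv2.resize(s[150:210,300:370],None,fx=9,fy=9,interpolation=3))
E
```

```text
6.725 [641.38639301  76.78651917  98.73087831] [ 3.14136345e+00 -1.15769554e-04  1.26610925e+00] [-1.31522764 -0.77601865  4.72887913] 0.19311520148289826
```

View pics/p3.png

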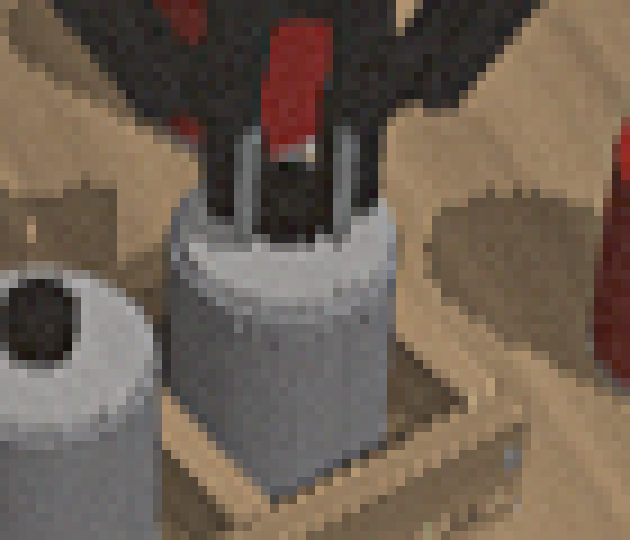

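The lid's disc sits flush on the tin, with contact felt at exactly the seated height (98.7 mm). Letting go.

Call:
carry_out([
  {"dp": [0, 0, 0], "yaw": 0},
  {"dp": [0, 0, 0], "yaw": 0},
  {"dp": [0, 0, 0], "yaw": 0},
  {"dp": [0, 0, -10], "yaw": 0},
  {"dp": [0, 0, -30], "yaw": 0},
  {"dp": [0, 0, -45], "yaw": 0},
  {"dp": [0, 0, -45], "yaw": 0},
  {"dp": [0, 0, -45], "yaw": 0},
], fingers=-0.2)

```text
clock: 7.78
eef_pos: [641.2, 76.7, 143.5]
tcp_rot: [3.141, -0.0, 1.266]
contact_force: [0.4, -1.0, -0.0]
opening: 0.399
grasp_force: 0.0
```

```bash
python3 - <<'E'
from h import *
q=r.sense();print(q['clock'],q['eef_pos'],q['contact_force'],q['opening'])
s=r.grab_frame("side")[:,:,::-1]
cv2.imwrite("pics/p4.png",cv2.resize(s[130:220,290:380],None,fx=6.5,fy=6.5,interpolation=3))
E
```

```text
7.775 [641.16644619  76.71785409 143.46404789] [ 0.36183927 -1.0077589  -0.01342256] 0.3990105756147682
```

View pics/p4.png

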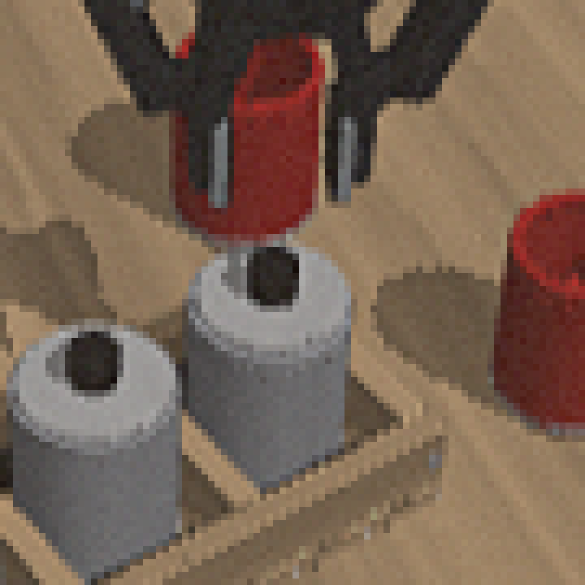

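The lid sits level on the tin and the fingers are clear of it. Next I open to about 70 mm, with the pinch line about 30° off the tray's x so the fingers clear the neighbour, and go down over the tin's sides.

Call:
carry_out([
  {"dp": [0, 0, 0], "yaw": 0},
  {"dp": [0, 0, 0], "yaw": 0},
  {"dp": [0, 0, 0], "yaw": 0},
  {"dp": [0, 0, 20], "yaw": 0},
  {"dp": [0, 0, 40], "yaw": 0},
  {"dp": [0, 0, 50], "yaw": 0},
  {"dp": [0, 0, 55], "yaw": 0},
  {"dp": [0, 0, 60], "yaw": 0},
  {"dp": [0, 0, 65], "yaw": 0},
  {"dp": [0, 0, 65], "yaw": 0},
], fingers=0.68)

```text
clock: 9.07
eef_pos: [641.2, 76.7, 78.2]
tcp_rot: [-3.141, 0.0, 1.266]
contact_force: [0.0, 0.4, -0.5]
opening: 0.838
grasp_force: 0.0
```

Call:
carry_out([
  {"dp": [0, 0, 5], "yaw": 0},
  {"dp": [0, 0, 10], "yaw": 0},
  {"dp": [0, 0, 15], "yaw": 0},
  {"dp": [0, 0, 20], "yaw": 0},
  {"dp": [0, 0, 24], "yaw": 0},
  {"dp": [0, 0, 24], "yaw": 0},
])

```text
clock: 9.82
eef_pos: [641.0, 76.7, 53.9]
tcp_rot: [-3.141, 0.0, 1.266]
contact_force: [0.4, 0.2, 0.2]
opening: 0.84
grasp_force: 0.0
```

Call:
carry_out([
  {"dp": [0, 0, 0], "yaw": 0},
  {"dp": [0, 0, 0], "yaw": 0},
  {"dp": [0, 0, 0], "yaw": 0},
  {"dp": [0, 0, 0], "yaw": 0},
  {"dp": [0, 0, 0], "yaw": 0},
  {"dp": [0, 0, 0], "yaw": 0},
], fingers=-1, grip_force=60)

```text
clock: 10.58
eef_pos: [640.7, 76.9, 54.8]
tcp_rot: [-3.141, 0.0, 1.266]
contact_force: [-5.5, 0.7, 4.7]
opening: 0.675
grasp_force: 64.8
```

```bash
python3 - <<'E'
from h import *
q=r.sense();print(q['clock'],q['eef_pos'],q['contact_force'],q['wrist_torque'])
cv2.imwrite("pics/r0.png",r.grab_frame("side")[:,:,::-1])
print(px("side",[[640.7,76,87],[640.7,76,40],[643.7,86,87]]))
E
```

```text
10.575 [640.67305223  76.92404265  54.75822127] [-5.4516809   0.73469155  4.69106362] [0.15074563 0.59726106 0.10897857]
[[330.70867872 174.37116322]
 [330.04956846 188.57373714]
 [330.18823188 171.25499492]]
```

Call:
carry_out([
  {"dp": [2, 0, -0.7], "yaw": 0},
  {"dp": [4, 0, -1.4], "yaw": 0},
  {"dp": [6, 0, -2.1], "yaw": 0},
  {"dp": [7, 0, -2.5], "yaw": 0},
  {"dp": [7, 0, -2.5], "yaw": 0},
])

```text
clock: 11.25
eef_pos: [641.4, 80.8, 55.7]
tcp_rot: [-3.139, 0.005, 1.268]
contact_force: [-3.3, -11.6, -2.0]
opening: 0.681
grasp_force: 64.7
```

```bash
python3 - <<'E'
from h import *
q=r.sense();print(q['clock'],q['eef_pos'],q['contact_force'],q['wrist_torque'])
cv2.imwrite("pics/r1.png",r.grab_frame("side")[:,:,::-1])
a=cv2.imread("pics/r0.png");b=cv2.imread("pics/r1.png")
o=np.hstack([cv2.resize(i[130:220,290:370],None,fx=5,fy=5,interpolation=3) for i in(a,b)])
cv2.imwrite("pics/v.png",o)
E
```

```text
11.25 [641.39091904  80.78098128  55.70949659] [ -3.31884899 -11.62269738  -2.0172687 ] [-2.31770335  0.73192871  0.39894449]
```

View pics/v.png

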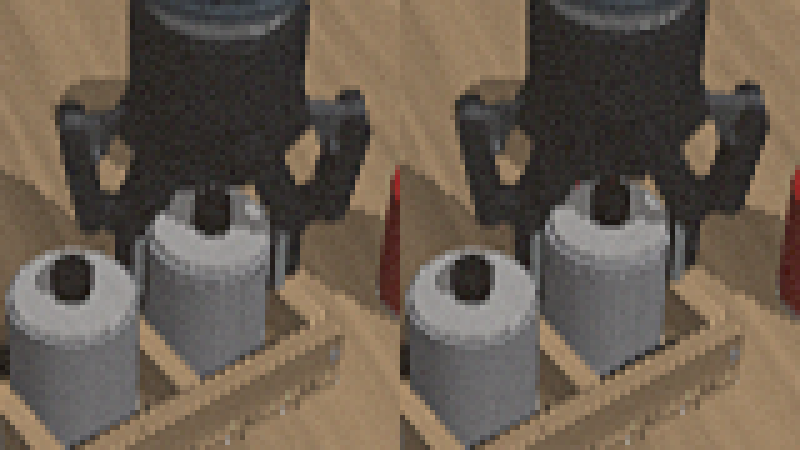

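The left lean has begun: the lid has shifted up-left in the right half, and the neighbour hasn't moved. The arm yields about 3 mm under 12 N, so I'll push further. My 10 views are used up, so from here I judge by numbers.

Call:
carry_out([
  {"dp": [2, 0, -0.7], "yaw": 0},
  {"dp": [4, 0, -1.4], "yaw": 0},
  {"dp": [5, 0, -2], "yaw": 0},
  {"dp": [5, 0, -2], "yaw": 0},
  {"dp": [5, 0, -2], "yaw": 0},
])

```text
clock: 11.92
eef_pos: [642.8, 85.4, 57.5]
tcp_rot: [-3.138, 0.005, 1.267]
contact_force: [-3.5, -12.8, -3.8]
opening: 0.675
grasp_force: 65.3
```

```bash
cat > flow.py <<'E'
from h import *
import sys
def meas(n):
    q=r.sense();print(q['clock'],q['eef_pos'].round(1),q['contact_force'].round(1),q['wrist_torque'].round(2))
    cv2.imwrite(f"pics/{n}.png",r.grab_frame("side")[:,:,::-1])
    a=cv2.imread("pics/r0.png");b=cv2.imread(f"pics/{n}.png")
    # template shifts (sub-pixel by upscaling): knob+disc, tin's lower body
    for nm,(u0,u1,v0,v1) in dict(lid=(324,341,169,184),low=(318,346,190,207)).items():
        f=8;T=cv2.resize(a[v0:v1,u0:u1],None,fx=f,fy=f,interpolation=2)
        m=8;S=cv2.resize(b[v0-m:v1+m,u0-m:u1+m],None,fx=f,fy=f,interpolation=2)
        _,s,_,p=cv2.minMaxLoc(cv2.matchTemplate(S,T,cv2.TM_CCOEFF_NORMED));print(nm,p[0]/f-m,p[1]/f-m,round(s,2))
meas(sys.argv[1])
E
python3 flow.py r2
```

```text
11.925 [642.8  85.4  57.5] [ -3.5 -12.8  -3.8] [-2.39  0.69  0.34]
lid -0.5 -3.875 0.97
low 0.0 0.0 0.94
```

Call:
carry_out([
  {"dp": [0, 0, 0], "yaw": 0},
  {"dp": [2, 0, -0.5], "yaw": 0},
  {"dp": [4, 0, -1], "yaw": 0},
  {"dp": [4, 0, -1], "yaw": 0},
  {"dp": [4, 0, -1], "yaw": 0},
], grip_force=30)

```text
clock: 12.6
eef_pos: [643.8, 89.6, 58.7]
tcp_rot: [-3.138, 0.005, 1.267]
contact_force: [-4.7, -11.0, -1.9]
opening: 0.679
grasp_force: 57.3
```

```bash
python3 flow.py r3
```

```text
12.6 [643.8  89.6  58.7] [ -4.7 -11.   -1.9] [-2.09  0.99  0.32]
lid -1.0 -5.75 0.95
low 0.0 0.0 0.91
```

```bash
cat > model.py <<'E'
from h import *
def lean(n,d,psi=1.266,box=(324,341,169,184)):
    a=cv2.imread("pics/r0.png").astype(np.float32);b=cv2.imread(f"pics/{n}.png").astype(np.float32)
    G=lambda i:cv2.cvtColor(cv2.GaussianBlur(i,(3,3),0),cv2.COLOR_BGR2GRAY)
    a,b=G(a),G(b);u0,u1,v0,v1=box;T=a[v0:v1,u0:u1]
    c0=np.array([640.7,76,66.]);x=np.array([np.cos(psi),np.sin(psi),0])
    # points of the lid's top (disc z 87, knob to z 103), warp via lean, best NCC with a homography
    g=[(i,j,z) for z,R in((87,24),(103,7)) for i in(-R,0,R) for j in(-R,0,R)]
    P=np.array([c0[0]*1+np.zeros(len(g)),c0[1]+np.zeros(len(g)),[q[2] for q in g]]).T+np.array([(q[0],q[1],0) for q in g])
    out=[]
    for th in range(-12,13):
        t=np.radians(th);k=np.array([-x[1],x[0],0]) # turn about k leans z to x
        R=cv2.Rodrigues(k*t)[0]
        Q=(R@(P-c0).T).T+c0+d
        H,_=cv2.findHomography(px("side",P),px("side",Q)) if 0 else (cv2.estimateAffine2D(px("side",P),px("side",Q))[0],0)
        W=cv2.warpAffine(b,H,(640,400),flags=cv2.INTER_CUBIC|cv2.WARP_INVERSE_MAP)[v0:v1,u0:u1]
        out.append((round(float(cv2.matchTemplate(W,T,cv2.TM_CCOEFF_NORMED)[0,0]),4),th))
    print(n,sorted(out)[::-1][:6])
E
python3 - <<'E'
from model import *
e0=np.array([640.7,76.9,54.8])
for n,e in(("r1",(641.4,80.8,55.7)),("r2",(642.8,85.4,57.5)),("r3",(643.8,89.6,58.7))):lean(n,np.array(e)-e0)
E
```

```text
r1 [(0.9955, 2), (0.9955, 1), (0.992, 0), (0.9901, 3), (0.9856, -1), (0.981, 4)]
r2 [(0.9937, 3), (0.9937, 2), (0.989, 1), (0.9889, 4), (0.9816, 0), (0.9813, 5)]
r3 [(0.9869, 3), (0.9867, 4), (0.9837, 2), (0.9813, 5), (0.9779, 1), (0.9729, 6)]
```

Call:
carry_out([
  {"dp": [2, 0, 0.7], "yaw": 0},
  {"dp": [4, 0, 1.3], "yaw": 0},
  {"dp": [6, 0, 2], "yaw": 0},
  {"dp": [6, 0, 2], "yaw": 0},
  {"dp": [6, 0, 2], "yaw": 0},
])

```text
clock: 13.28
eef_pos: [645.7, 95.2, 58.8]
tcp_rot: [-3.138, 0.005, 1.267]
contact_force: [-10.9, -12.8, 17.8]
opening: 0.681
grasp_force: 54.3
```

```bash
python3 flow.py r4; python3 - <<'E'
from model import *
e0=np.array([640.7,76.9,54.8])
lean("r4",r.sense()['eef_pos']-e0)
E
```

```text
13.275 [645.7  95.2  58.8] [-10.9 -12.8  17.8] [-2.23  2.27  0.08]
lid -1.125 -7.875 0.91
low 0.0 0.0 0.86
r4 [(0.9709, 6), (0.9701, 5), (0.968, 7), (0.9658, 4), (0.9621, 8), (0.9599, 3)]
```

```bash
cat > fit2.py <<'E'
from h import *
G=lambda n:cv2.cvtColor(cv2.GaussianBlur(cv2.imread(f"pics/{n}.png").astype(np.float32),(3,3),0),cv2.COLOR_BGR2GRAY)
def fit(n,d,psi=1.266,box=(320,346,171,190)):
    a,b=G("r0"),G(n);u0,u1,v0,v1=box;T=a[v0:v1,u0:u1]
    x=np.array([np.cos(psi),np.sin(psi),0]);k=np.array([-x[1],x[0],0]);c0=np.array([640.7,76,66.])
    P=np.array([c0+(27*np.cos(q),27*np.sin(q),z-66) for q in np.arange(0,6.3,.4) for z in(86,)])
    p0=px("side",P);res=[]
    for th in range(-14,15):
        R=cv2.Rodrigues(k*np.radians(th))[0]
        for s in np.arange(-8,4.1,1):
            H=cv2.findHomography(p0,px("side",(P-c0)@R.T+c0+d+s*x))[0]
            W=cv2.warpPerspective(b,H,(640,400),flags=cv2.INTER_CUBIC|cv2.WARP_INVERSE_MAP)[v0:v1,u0:u1]
            res.append((round(float(cv2.matchTemplate(W,T,cv2.TM_CCOEFF_NORMED)[0,0]),4),th,s))
    print(n,sorted(res)[::-1][:5])
E
python3 - <<'E'
from fit2 import *
e0=np.array([640.7,76.9,54.8])
for n,e in(("r1",(641.4,80.8,55.7)),("r2",(642.8,85.4,57.5)),("r3",(643.8,89.6,58.7)),("r4",(645.7,95.2,58.8))):
    fit(n,np.array(e)-e0);fit(n,np.array(e)-e0,box=(320,346,178,190))
E
```

```text
r1 [(0.9909, 0, np.float64(1.0)), (0.9906, 2, np.float64(0.0)), (0.9905, -1, np.float64(1.0)), (0.9904, 1, np.float64(0.0)), (0.9897, -2, np.float64(2.0))]
r1 [(0.9883, -1, np.float64(2.0)), (0.9882, 0, np.float64(1.0)), (0.9881, 2, np.float64(0.0)), (0.988, 1, np.float64(1.0)), (0.9879, 3, np.float64(-1.0))]
r2 [(0.9856, 5, np.float64(-1.0)), (0.9845, 4, np.float64(0.0)), (0.9844, 3, np.float64(0.0)), (0.9843, 6, np.float64(-1.0)), (0.9831, 7, np.float64(-2.0))]
r2 [(0.9815, 5, np.float64(-1.0)), (0.9813, 7, np.float64(-2.0)), (0.9813, 6, np.float64(-2.0)), (0.981, 8, np.float64(-3.0)), (0.9808, 4, np.float64(0.0))]
r3 [(0.9733, 8, np.float64(-2.0)), (0.9733, 6, np.float64(-1.0)), (0.9726, 9, np.float64(-2.0)), (0.9726, 7, np.float64(-1.0)), (0.9716, 7, np.float64(-2.0))]
r3 [(0.9628, 8, np.float64(-2.0)), (0.9627, 7, np.float64(-1.0)), (0.9625, 10, np.float64(-3.0)), (0.9624, 9, np.float64(-2.0)), (0.9618, 9, np.float64(-3.0))]
r4 [(0.9378, 11, np.float64(-2.0)), (0.9372, 9, np.float64(-1.0)), (0.9366, 10, np.float64(-2.0)), (0.9364, 8, np.float64(-1.0)), (0.9363, 12, np.float64(-2.0))]Traceback (most recent call last):
  File "<stdin>", line 4, in <module>
  File "fit2.py", line 11, in fit
    H=cv2.findHomography(p0,px("side",(P-c0)@R.T+c0+d+s*x))[0]
                            ~~^^^^^^^^^^^^^^^^^^^^^^^^^^^^
  File "h.py", line 11, in px
    K,d,R,t=cam(n);return cv2.projectPoints(np.array(P,float).reshape(-1,1,3),R,t,K,d)[0][:,0]
            ~~~^^^
  File "h.py", line 4, in cam
    c=r.get_calibration(n);K=np.array([[c['fx'],0,c['cx']],[0,c['fy'],c['cy']],[0,0,1.]])
ValueError: time passes only in moves, steps and waits
```

The fit gives a left lean of about 8–10°, which is enough. Now the right lean.

Call:
carry_out([
  {"dp": [-4, 0, -0.5], "yaw": 0},
  {"dp": [-8, 0, -0.5], "yaw": 0},
  {"dp": [-12, 0, -0.5], "yaw": 0},
  {"dp": [-16, 0, -0.5], "yaw": 0},
  {"dp": [-20, 0, -0.5], "yaw": 0},
  {"dp": [-24, 0, -0.5], "yaw": 0},
  {"dp": [-28, 0, -0.5], "yaw": 0},
  {"dp": [-31, 0, -0.5], "yaw": 0},
  {"dp": [-34, 0, -0.5], "yaw": 0},
  {"dp": [-34, 0, -0.5], "yaw": 0},
  {"dp": [-34, 0, -0.5], "yaw": 0},
])

```text
clock: 14.7
eef_pos: [640.8, 70.3, 62.6]
tcp_rot: [3.137, -0.009, 1.265]
contact_force: [-5.9, 24.4, 27.8]
opening: 0.676
grasp_force: 57.9
```

```bash
python3 flow.py r5; python3 - <<'E'
from fit2 import *
e0=np.array([640.7,76.9,54.8])
q=r.sense();print(q['tcp_rot'],q['grasp_force'])
d=q['eef_pos']-e0
fit("r5",d)
E
```

```text
14.7 [640.8  70.3  62.6] [-5.9 24.4 27.8] [4.19 1.   0.09]
lid 1.125 -1.5 0.97
low 0.125 0.0 0.91
[ 3.13709409 -0.00859833  1.26463755] 57.888826783164404
r5 [(0.9799, 6, np.float64(0.0)), (0.9799, 4, np.float64(1.0)), (0.9796, 5, np.float64(0.0)), (0.9793, 3, np.float64(1.0)), (0.9779, 2, np.float64(2.0))]
```

```bash
cat > fit3.py <<'E'
from h import *
from scipy.optimize import minimize
G=lambda n:cv2.cvtColor(cv2.GaussianBlur(cv2.imread(f"pics/{n}.png").astype(np.float32),(3,3),0),cv2.COLOR_BGR2GRAY)
CAM=cam("side");K,D,Rc,tc=CAM
pr=lambda P:cv2.projectPoints(P.reshape(-1,1,3),Rc,tc,K,D)[0][:,0]
def fit(n,box=(319,347,170,192)):
    """lean of lid disc seen from its picture alone: tray-frame lean ay (left +), ax (away +), 3 shifts (z weakly held)"""
    a,b=G("r0"),G(n);u0,u1,v0,v1=box;T=a[v0:v1,u0:u1]
    w=np.radians(12.8);X=np.array([np.cos(w),np.sin(w),0]);Y=np.array([-X[1],X[0],0]);c0=np.array([640.7,76,86.])
    P=np.array([c0+(R*np.cos(q),R*np.sin(q),0) for q in np.arange(0,6.2,.5) for R in(27,15)]);p0=pr(P)
    def cost(v):
        R=cv2.Rodrigues((-X*v[0]+Y*v[1])*np.pi/180)[0]
        H=cv2.findHomography(p0,pr((P-c0)@R.T+c0+v[2]*X+v[3]*Y+np.array([0,0,v[4]])))[0]
        W=cv2.warpPerspective(b,H,(640,400),flags=cv2.INTER_CUBIC|cv2.WARP_INVERSE_MAP)[v0:v1,u0:u1]
        return -cv2.matchTemplate(W,T,cv2.TM_CCOEFF_NORMED)[0,0]+1e-4*((v[4]-v[5])/1.5)**2
    best=None
    def run(z,a0,y0):
        f=lambda v:cost(np.r_[v,z,z]);return minimize(f,[a0,0,0,y0],method="Nelder-Mead",options=dict(initial_simplex=np.array([[a0,0,0,y0],[a0+4,0,0,y0],[a0,3,0,y0],[a0,0,3,y0],[a0,0,0,y0+4]]),maxiter=250))
    return run
def go(n,z):
    R=fit(n);o=sorted([R(z,a,y) for a in(-6,0,6) for y in(-12,0,12)],key=lambda q:q.fun)
    for q in o[:2]:print(n,"lean_y,lean_x,dx,dy",q.x.round(1),round(-q.fun,4))
E
python3 - <<'E'
from fit3 import *
for n,z in(("r1",1),("r2",2.7),("r3",3.9),("r4",4),("r5",7.8)):go(n,z)
E
```

```text
r1 lean_y,lean_x,dx,dy [-1.8 -1.2  2.2  4.3] 0.9915
r1 lean_y,lean_x,dx,dy [-1.9 -1.2  2.2  4.2] 0.9914
r2 lean_y,lean_x,dx,dy [6.5 3.8 4.3 8.5] 0.9707
r2 lean_y,lean_x,dx,dy [6.4 4.4 4.2 8.5] 0.9706
r3 lean_y,lean_x,dx,dy [ 7.9  5.   6.3 12.3] 0.9648
r3 lean_y,lean_x,dx,dy [ 7.9  5.   6.2 12.3] 0.9647
r4 lean_y,lean_x,dx,dy [ 9.2  7.3 10.  17.8] 0.9375
r4 lean_y,lean_x,dx,dy [ 9.4  7.3 10.  17.8] 0.9375
r5 lean_y,lean_x,dx,dy [ 6.3  0.6 -0.5 -4.7] 0.9741
r5 lean_y,lean_x,dx,dy [ 6.5  0.7 -0.5 -4.7] 0.9741
```

Call:
carry_out([
  {"dp": [-2, 1, 0], "yaw": 0},
  {"dp": [-4, 2, 0], "yaw": 0},
  {"dp": [-6, 3, 0], "yaw": 0},
  {"dp": [-8, 4, 0], "yaw": 0},
  {"dp": [-8, 4, 0], "yaw": 0},
  {"dp": [-8, 4, 0], "yaw": 0},
])

```text
clock: 15.5
eef_pos: [640.1, 62.0, 63.1]
tcp_rot: [3.141, -0.008, 1.264]
contact_force: [-16.3, 27.2, 41.1]
opening: 0.678
grasp_force: 60.7
```

```bash
python3 flow.py r6; python3 - <<'E'
from fit3 import *
q=r.sense();print(q['tcp_rot'],q['grasp_force'])
d=q['eef_pos']-np.array([640.7,76.9,54.8]);w=np.radians(12.8)
print("grip tray shift",d[0]*np.cos(w)+d[1]*np.sin(w),-d[0]*np.sin(w)+d[1]*np.cos(w),d[2])
go("r6",d[2]);go("r6",d[2]-3)
# tray / neighbour check: middle tin lid template
a,b=G("r0"),G("r6");T=a[178:200,288:320];S=b[172:206,282:326]
print(cv2.minMaxLoc(cv2.matchTemplate(S,T,cv2.TM_CCOEFF_NORMED)))
E
```

```text
15.5 [640.1  62.   63.1] [-16.3  27.2  41.1] [ 4.65  2.87 -0.12]
lid 2.625 0.75 0.96
low 0.0 0.0 0.86
[ 3.14119694 -0.00790497  1.26410118] 60.709194664170504
grip tray shift -3.8399448741363353 -14.450459127576808 8.365546098961481
r6 lean_y,lean_x,dx,dy [  0.1  -2.8  -2.3 -12.2] 0.9752
r6 lean_y,lean_x,dx,dy [  0.2  -2.4  -2.4 -12.3] 0.9751
r6 lean_y,lean_x,dx,dy [-0.1 -3.1 -0.3 -9.9] 0.976
r6 lean_y,lean_x,dx,dy [-0.1 -2.5 -0.4 -9.8] 0.9759
(-0.35115036368370056, 0.9569852352142334, (0, 12), (6, 6))
```

Call:
carry_out([
  {"dp": [-1, 0, -2], "yaw": 0},
  {"dp": [-2, 0.5, -4], "yaw": 0},
  {"dp": [-4, 1, -5], "yaw": 0},
  {"dp": [-6, 2, -6], "yaw": 0},
  {"dp": [-6, 2, -6], "yaw": 0},
  {"dp": [-6, 2, -6], "yaw": 0},
])

```text
clock: 16.3
eef_pos: [636.7, 50.9, 64.4]
tcp_rot: [-3.137, 0.001, 1.266]
contact_force: [-9.6, 3.6, 8.8]
opening: 0.678
grasp_force: 73.6
```

```bash
cat > st.py <<'E'
import sys
from fit3 import *
n=sys.argv[1]
q=r.sense();print(q['clock'],q['eef_pos'].round(1),q['contact_force'].round(1),q['wrist_torque'].round(2),q['grasp_force'].round(0))
cv2.imwrite(f"pics/{n}.png",r.grab_frame("side")[:,:,::-1])
d=q['eef_pos']-np.array([640.7,76.9,54.8]);w=np.radians(12.8)
print("grip tray shift",d[0]*np.cos(w)+d[1]*np.sin(w),-d[0]*np.sin(w)+d[1]*np.cos(w),d[2])
go(n,d[2])
E
python3 st.py r7
```

```text
Traceback (most recent call last):
  File "st.py", line 4, in <module>
    q=r.sense();print(q['clock'],q['eef_pos'].round(1),q['contact_force'].round(1),q['wrist_torque'].round(2),q['grasp_force'].round(0))
                                                                                                              ^^^^^^^^^^^^^^^^^^^^^^
AttributeError: 'float' object has no attribute 'round'
```

```bash
sed -i "s/q\['grasp_force'\].round(0)/q['grasp_force']/" st.py; python3 st.py r7
```

```text
16.3 [636.7  50.9  64.4] [-9.6  3.6  8.8] [0.92 2.16 0.3 ] 73.59684964888402
grip tray shift -9.623701646005262 -24.508589599778634 9.552527138215567
r7 lean_y,lean_x,dx,dy [  3.3  -3.7  -9.6 -23.7] 0.9375
r7 lean_y,lean_x,dx,dy [  3.   -3.7  -9.6 -23.6] 0.9374
```

```bash
python3 - <<'E'
import cv2,numpy as np
off=dict(r0=(0,0),r4=(-1.1,-7.9),r5=(1.1,-1.5),r6=(2.6,.75))
a=cv2.imread("pics/r0.png",0).astype(np.float32)
T=cv2.resize(a[169:184,324:341],None,fx=8,fy=8,interpolation=2)
for n in("r0","r4","r5","r6","r7"):
    b=cv2.imread(f"pics/{n}.png",0).astype(np.float32)
    S=cv2.resize(b[155:199,312:353],None,fx=8,fy=8,interpolation=2)
    _,s,_,p=cv2.minMaxLoc(cv2.matchTemplate(S,T,cv2.TM_CCOEFF_NORMED));dx,dy=p[0]/8-12,p[1]/8-14
    u=332.3+dx;prof=cv2.remap(b,*np.meshgrid(np.arange(u-2,u+2.1,.5).astype(np.float32),np.arange(164,194).astype(np.float32)),cv2.INTER_LINEAR).mean(1)
    print(n,dx,dy,round(s,2),prof.round().astype(int))
    # full width of the disc
    row=b[int(round(177+dy)),315:350];print("   row",row.astype(int))
E
```

```text
r0 0.0 0.0 1.0 [ 42  40  47  52  43  38  37  38  43  38  37  32  53 121 160 154 152 153
 153 133 120 122 102 100 101 102 101 102 102 104]
   row [ 47  43  68  80  84  82 150 157 157 155 155 153 154 158 161 141 111 109
 127 120 160 159 154 153 156 157 158 163 143  47  60 104  82  42  34]
r4 -1.125 -7.875 0.93 [ 35  37  37  36  60 119 142 138 143 132 117 126 118 118 114 115 115 117
 114 115 114 116 116 116 116 116 117 118 117 117]
   row [ 46  38  32  66  88 130 141 140 136 141 140 139 141 146 128 115 114 115
 126 141 144 142 142 140 139 142 128 100  31  74  59  63  42  32 124]
r5 1.125 -1.5 0.97 [ 42  40  40  41  39  36  41  36  38  33  36 112 162 153 153 153 154 135
 115 135 113 105 101  99 101 101 101 103 101 102]
   row [ 45  42  43  38  46  83 116  97 166 156 154 154 154 152 154 156 163 160
 165 163 162 155 154 150 154 153 154 158 157 165  64  47 103  88  46]
r6 2.625 0.75 0.96 [ 42  45  41  41  40  38  40  39  38  43  34  35  30 100 157 159 157 156
 156 157 134 119 129 101 104  94  97  96  97  97]
   row [ 43  49  46  45  38  36  60 158  99 153 153 155 163 157 156 154 162 165
 171 141 143 173 164 158 159 160 157 158 163 166 132 111  30  97  90]
r7 2.875 5.125 0.93 [ 42  39  42  42  42  40  40  52  68  55  37  40  42  44  43  39  28  45
 123 172 165 165 162 164 166 162 128  73  77  81]
   row [ 64  39  42  48  33  63  85  85 114 172 167 162 163 162 168 167 174 180
 121 119 106 136 129 173 164 164 165 164 160 167 168 164  70  26 141]
```

The profiles settle it. The gap from the knob's front edge to the disc's front edge is 6.1 px upright, 4.6 px at r4 (leaning left), 7.4 px at r6 and 8.2 px at r7 (leaning right). The right lean is done, so I swing back left without going further over.

Call:
carry_out([
  {"dp": [4, -0.7, 0], "yaw": 0},
  {"dp": [8, -1.5, 1], "yaw": 0},
  {"dp": [12, -2.3, 2], "yaw": 0},
  {"dp": [16, -3, 3], "yaw": 0},
  {"dp": [20, -3.8, 4], "yaw": 0},
  {"dp": [24, -4.6, 4], "yaw": 0},
  {"dp": [28, -5.4, 4], "yaw": 0},
  {"dp": [32, -6, 4], "yaw": 0},
  {"dp": [34, -6.5, 4], "yaw": 0},
  {"dp": [34, -6.5, 4], "yaw": 0},
])

```text
clock: 17.6
eef_pos: [639.9, 80.4, 61.8]
tcp_rot: [-3.136, 0.008, 1.267]
contact_force: [-17.1, -21.4, 29.2]
opening: 0.675
grasp_force: 64.6
```

```bash
cat > prof.py <<'E'
import sys,cv2,numpy as np
from rig import r
n=sys.argv[1];q=r.sense();print(q['clock'],q['eef_pos'].round(1),q['tcp_rot'].round(3),q['contact_force'].round(1),q['wrist_torque'].round(2),round(q['grasp_force']))
d=q['eef_pos']-np.array([640.7,76.9,54.8]);w=np.radians(12.8)
print("grip tray shift",(d[0]*np.cos(w)+d[1]*np.sin(w)).round(1),(-d[0]*np.sin(w)+d[1]*np.cos(w)).round(1),d[2].round(1))
cv2.imwrite(f"pics/{n}.png",r.grab_frame("side")[:,:,::-1])
a=cv2.imread("pics/r0.png",0).astype(np.float32)
T=cv2.resize(a[169:184,324:341],None,fx=8,fy=8,interpolation=2)
b=cv2.imread(f"pics/{n}.png",0).astype(np.float32)
S=cv2.resize(b[145:199,312:353],None,fx=8,fy=8,interpolation=2)
_,s,_,p=cv2.minMaxLoc(cv2.matchTemplate(S,T,cv2.TM_CCOEFF_NORMED));dx,dy=p[0]/8-12,p[1]/8-24
u=332.3+dx;prof=cv2.remap(b,*np.meshgrid(np.arange(u-2,u+2.1,.5).astype(np.float32),np.arange(154,194).astype(np.float32)),cv2.INTER_LINEAR).mean(1)
print(dx,dy,round(s,2),prof.round().astype(int))
E
python3 prof.py r8
```

```text
17.6 [639.9  80.4  61.8] [-3.136  0.008  1.267] [-17.1 -21.4  29.2] [-3.37  3.71  0.03] 65
grip tray shift -0.0 3.6 7.0
-1.125 -4.75 0.95 [ 39  41  42  40  42  44  40  42  41  40  40  38  44  41  37  37  29  45
 119 162 153 154 154 157 140 102 104 105  99  98  99  99  99 100 100  99
 101 101 100 100]
```

Call:
carry_out([
  {"dp": [2, -1.5, 0], "yaw": 0},
  {"dp": [4, -3, 0], "yaw": 0},
  {"dp": [6, -4.5, -0.5], "yaw": 0},
  {"dp": [8, -5, -1], "yaw": 0},
  {"dp": [10, -6, -1], "yaw": 0},
  {"dp": [10, -6, -1], "yaw": 0},
])

```text
clock: 18.4
eef_pos: [640.2, 91.2, 63.4]
tcp_rot: [3.141, 0.006, 1.267]
contact_force: [-8.4, -25.0, 23.8]
opening: 0.677
grasp_force: 65.4
```

```bash
python3 prof.py r9
```

```text
18.4 [640.2  91.2  63.4] [3.141 0.006 1.267] [ -8.4 -25.   23.8] [-4.02  1.63 -0.32] 65
grip tray shift 2.7 14.1 8.6
-3.0 -8.875 0.94 [ 40  44  40  39  43  41  39  38  36  40  38  38  32  49 118 159 151 151
 152 142 123 110 105 105 101 102 104 105 103 105 101 105 105 105 103 104
 104 105 105 106]
```

Call:
carry_out([
  {"dp": [2, -0.5, 0], "yaw": 0},
  {"dp": [4, -1, 0], "yaw": 0},
  {"dp": [6, -1.5, 0], "yaw": 0},
  {"dp": [6, -1.5, 0], "yaw": 0},
])

```text
clock: 18.95
eef_pos: [642.1, 97.7, 64.3]
tcp_rot: [3.138, 0.005, 1.267]
contact_force: [-6.1, -24.1, 26.7]
opening: 0.682
grasp_force: 65.5
```

```bash
python3 prof.py r10
```

```text
18.95 [642.1  97.7  64.3] [3.138 0.005 1.267] [ -6.1 -24.1  26.7] [-3.94  1.2  -0.19] 65
grip tray shift 6.0 19.9 9.5
-3.375 -11.75 0.91 [ 42  43  42  40  39  38  38  39  38  31  44 112 153 146 146 144 135 113
 112 109 105 109 108 109 108 109 108 107 109 110 108 109 109 110 109 109
 110 110 109 110]
```

Call:
carry_out([
  {"dp": [2, -0.5, 0], "yaw": 0},
  {"dp": [4, -1, 0], "yaw": 0},
  {"dp": [4, -1, 0], "yaw": 0},
])

```text
clock: 19.38
eef_pos: [643.7, 104.6, 63.5]
tcp_rot: [3.136, -0.0, 1.266]
contact_force: [0.4, -9.0, 12.2]
opening: 0.678
grasp_force: 119.5
```

```bash
python3 prof.py r11
```

```text
19.375 [643.7 104.6  63.5] [ 3.136 -0.     1.266] [ 0.4 -9.  12.2] [-1.56 -0.2   0.05] 119
grip tray shift 9.1 26.3 8.7
-3.625 -13.5 0.9 [ 44  41  39  38  38  36  36  34  37 105 151 143 142 145 127 115 128 114
 114 108 110 110 110 109 111 112 111 111 110 113 111 112 111 112 113 111
 112 112 112 112]
```

The left lean is now about 8–9° (gap 5.3 px, brighter body). Next I straighten the tin by going back right until it is upright.

Call:
carry_out([
  {"dp": [-4, 1, 0], "yaw": 0},
  {"dp": [-8, 2, 0], "yaw": 0},
  {"dp": [-12, 3, 0], "yaw": 0},
  {"dp": [-16, 4, 0], "yaw": 0},
  {"dp": [-20, 5, 0], "yaw": 0},
  {"dp": [-24, 6, 0], "yaw": 0},
  {"dp": [-28, 7, 0], "yaw": 0},
  {"dp": [-32, 8, 0], "yaw": 0},
  {"dp": [-35, 9, 0], "yaw": 0},
  {"dp": [-35, 9, 0], "yaw": 0},
])

```text
clock: 20.68
eef_pos: [643.2, 72.8, 62.5]
tcp_rot: [3.135, -0.007, 1.265]
contact_force: [9.2, 13.8, -4.2]
opening: 0.679
grasp_force: 99.0
```

```bash
python3 prof.py r12
```

```text
20.675 [643.2  72.8  62.5] [ 3.135 -0.007  1.265] [ 9.2 13.8 -4.2] [ 2.76 -1.69  0.17] 99
grip tray shift 1.5 -4.5 7.7
1.625 -3.375 0.95 [ 41  40  42  39  39  37  41  42  41  42  40  41  39  40  39  37  37  34
  30  96 149 153 151 152 152 132 115 133 114 105 105 101 102 104 103 102
 104 104 104 103]
```

Nearly upright now (gap 6.2 px). I grip harder and lift straight up.

Call:
carry_out([
  {"dp": [-2, 0, 0], "yaw": 0},
  {"dp": [-2, 0, 0], "yaw": 0},
  {"dp": [-1, 0, -5], "yaw": 0},
  {"dp": [0, 0, -10], "yaw": 0},
  {"dp": [0, 0, -15], "yaw": 0},
  {"dp": [0, 0, -21], "yaw": 0},
  {"dp": [0, 0, -27], "yaw": 0},
  {"dp": [0, 0, -33], "yaw": 0},
  {"dp": [0, 0, -39], "yaw": 0},
  {"dp": [0, 0, -45], "yaw": 0},
  {"dp": [0, 0, -45], "yaw": 0},
  {"dp": [0, 0, -45], "yaw": 0},
], grip_force=90)

```text
clock: 22.22
eef_pos: [639.1, 70.1, 106.3]
tcp_rot: [-3.141, 0.0, 1.266]
contact_force: [-0.6, -0.7, -5.2]
opening: 0.676
grasp_force: 100.9
```

```bash
python3 prof.py r13
```

```text
22.225 [639.1  70.1 106.3] [-3.141  0.     1.266] [-0.6 -0.7 -5.2] [-0.01  0.01 -0.06] 101
grip tray shift -3.1 -6.3 51.5
1.375 -16.875 0.96 [ 39  39  35  38  30  48 117 159 152 149 151 149 126 119 127 109 107 100
 103 103 103 104 102 105 103 104 105 105 105 107 105 105 106 106 106 108
 104 112 118 112]
```

```bash
python3 - <<'E'
from fit3 import *
b=cv2.imread("pics/r13.png",0).astype(np.float32)
u=333.7
print(cv2.remap(b,*np.meshgrid(np.arange(u-2,u+2.1,.5).astype(np.float32),np.arange(155,205).astype(np.float32)),cv2.INTER_LINEAR).mean(1).round().astype(int))
for v in (168,172,176,180,184):print(v,b[v,310:356].astype(int))
c=b[150:210,300:360]
q=np.linspace(0,6.283,300);psi=1.266;x=np.array([np.cos(psi),np.sin(psi),0]);k=np.array([-x[1],x[0],0])
def rows(g,th,h=57.):
    R=cv2.Rodrigues(k*np.radians(th))[0]
    f=lambda z,rad:pr(np.c_[rad*np.cos(q),rad*np.sin(q),0*q+z-h]@R.T+g)[:,1].max()
    return [round(f(*a),1) for a in((78,9),(78,27.5),(75,30),(0,30))]
print("r0 pred",rows(np.array([640.7,76,66.]),0))
for th in(-8,-4,0,4,8):print(th,rows(np.array([639.1,69.2,117.5]),th))
E
```

```text
[ 39  35  38  30  48 117 159 152 149 151 149 126 119 127 109 107 100 103
 103 103 104 102 105 103 104 105 105 105 107 105 105 106 106 106 108 104
 112 118 112 123 119 118 123 125 128 130 129 103  87  99]
168 [123 122 135  91  39  39  35  71  83  52  70  73  73  89  88  90 100  81
 104 106 113 126 127 125 128 128 129 131 123 113 112 109 119 116 112 117
  41 108 113  55  36  26 137 128 122 118]
172 [ 84  82  81 133  94  53  50  78  84  62  74  74  81  76  77  78  86  86
  89  95  94 100 100 104 101 104 107 112 105 107 108 111 111 110 110 115
  39 106 109 129 125 119  83  86  86  89]
176 [ 84  82  81  86  85  79  77 123 130  83  66  78  78  74  79  80  89  83
  88  93 101  95  99 102 103 104 106 111 105 106 110 111 111 112 108 112
 137 121  95  94  95  91  96  90  87  89]
180 [ 86  87  84  90  88  89  93  92  88  70  70  72  77  77  77  80  84  94
  91  91  98 100 100 108 106 104 110 110 104 106 107 111 110 104 102 111
 136 112  88  86  91 100  95  99  92  93]
184 [150 151 151 160 121  86  69  74  74  89  72  78  79  79  84  85  86  91
  93  93  97 101  98 108 109 101 109 106 104 111 111 113 110 109 101 138
 143 130 129 137 135 107  87  93  99  99]
r0 pred [np.float64(177.1), np.float64(182.8), np.float64(184.6), np.float64(206.6)]
-8 [np.float64(163.8), np.float64(170.4), np.float64(172.2), np.float64(192.4)]
-4 [np.float64(163.1), np.float64(169.3), np.float64(171.1), np.float64(193.2)]
0 [np.float64(162.4), np.float64(168.2), np.float64(170.0), np.float64(193.9)]
4 [np.float64(161.7), np.float64(167.1), np.float64(168.9), np.float64(194.5)]
8 [np.float64(161.1), np.float64(166.0), np.float64(167.8), np.float64(195.0)]
```

```bash
python3 - <<'E'
import cv2,numpy as np
b=cv2.imread("pics/r13.png").astype(int);d=b[:,:,2]-b[:,:,0]
for u in(326,329,332,334,337,340):print(u,d[160:200,u-1:u+2].mean(1).round().astype(int))
E
```

```text
326 [ 2  4  3  5  4  0 -1 -1  0  2  3  1  0  3  0  1  3  2  1  0  1  1  1  1
  2  2  1  1  2  1 -1  1 24 37 32 37 42 42 47 48]
329 [ 5  4  4  3  4  6  6  3 -1  2 -1  0 -1  1  1  0  2  0 -1  2  2  1 -1  0
  2  1  1  0  0  0  0  0  6 37 55 55 51 48 49 49]
332 [ 4  3  4  5  4  4  6  6 -3  1  1  1 -1  3 -2 -1 -2  1  0  1  0 -1  0  1
 -1  0  0  0 -1  0  1  0 -2 27 56 49 46 48 51 52]
334 [ 4  3  4  3  4  3  7  7 -3  0 -1  1 -1  1  0 -1 -3  0  0  0  1 -2  0  1
  1  1  1  0  0  0  1  0  1 27 52 50 50 50 53 52]
337 [ 4  3  4  4  3  4  3 -1 -2 -1  0  0  2  0 -1 -1  0 -1  2 -1  1  2  1  0
  2  0  2 -1  1  0 -2 -2  6 41 52 51 51 51 51 54]
340 [ 3  4  3  2  3  2 -1 -1  0  0  0  2  0  1  0 -1 -1  0 -1 -1  0 -1  0 -1
 -2 -1 -1  2  0 -1  3 10 29 34 36 44 51 54 54 39]
```

The tin hangs about 24 mm above the tray edge, within about 1–2° of upright, with the lid on. I hold it a moment, then hand in.

Call:
carry_out([
  {"dp": [0, 0, 0], "yaw": 0},
  {"dp": [0, 0, 0], "yaw": 0},
  {"dp": [0, 0, 0], "yaw": 0},
  {"dp": [0, 0, 0], "yaw": 0},
])

```text
clock: 22.78
eef_pos: [639.2, 70.1, 106.4]
tcp_rot: [3.142, 0.0, 1.266]
contact_force: [-0.3, -0.1, -5.8]
opening: 0.676
grasp_force: 100.9
```

```bash
python3 -c "
from rig import r
print(r.sign_off())"
```

```text
the job is handed in; nothing more can be done
None
```

I set the lid on the tin, rocked the tin left, right and left, and handed in with it held upright about 24 mm above the tray edge; the sign-off gave no verdict, and the lean angles are image estimates (left about 10° then 8–9°; right at least 8°, possibly much more).

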